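Wedge up the front of a flow unit

ROBOT

A 6-joint arm with a two-finger parallel gripper is mounted at the origin on the work surface. World frame = base frame: x ahead of the robot, y to its left, z up, the work surface at z = 0. Lengths are in mm, angles in degrees, forces in N, time in s.
With the tool pointing down it reaches from about 300 to 850 mm from the base axis. Payload 4.2 kg.
Tool frame: the origin (TCP) lies midway between the tips of the shut fingers; the grasp point (between the pads) lies pinch_z behind it (pinch_z is the distance from the TCP to the grasp point, in mm); z points along the fingers, y is the line along which they close (so a half turn about z gives the same grasp; the last joint's range is limited). The gripper opens to 91 mm and grips with 3 to 60 N. Pads are 32 mm wide; open, the fingers measure 118 mm over their backs; the gripper's body (76 mm by 178 mm) begins 60 mm behind the grasp point.
Start: joints at [71.161, 18.312, 89.639, -0, 72.044, -1.146], TCP at [174.754, 547.818, 213.976] pointing down, gripper open.
Joint ranges: [-177.97, 177.97], [-48.28, 115.42], [12.27, 149.76], [-77.06, 257.06], [2.81, 150.46], [-146.56, 146.56]. Speed limits (degrees/s): [147.25, 147.25, 180, 180, 180, 180].

INTERFACE

Orientations are given as [roll, pitch, yaw] about the fixed x, y, z axes, in that order (R = Rz(yaw) Ry(pitch) Rx(roll)).
In Python, from workcell import state, grab_frame, job_done, masks_of, landmark_of, pinch_z gives the robot as it stands. The module is installed in compiled form; this text tells all that it offers.
- The arm moves only by the tool move_arm, never from a script. Its argument "plan" is a list of rows, each an object of numbers: "x", "y", "z": the shift along the tool's x, y, z in mm; "rx", "ry", "rz": the turn, a rotation vector about the tool's x, y, z in rad. A call has 1 to 10 rows; each row shifts and turns the commanded pose from where the row before left it, along the tool's axes as they then stand; what a row does not reach is not made up. A row lasts 1/10 s, in which the tool goes at most 50 mm and 8.59 degrees, less where a joint would pass 70% of its speed; a pose out of reach is approached as far as the arm can. A call is refused whole if a number of a shift passes 50 or a number of a turn 0.15, either way. A call with a gripper value outside its range is refused whole. "grip" is the opening, from 0 (shut) to 1 (fully open), set as the call begins (left out, the last holds). The fingers move at their own pace and stop on an object; "squeeze" is the grip in N (left out, the last holds). Time passes only in rows, so rows that do not move let the fingers close. It gives the time, the measured TCP pose, the force, the opening and the grip force at its end, in the units of the state.
- state(): the state, without advancing time (a new reading comes with each control period).
- grab_frame(name): name is "side" or "top"; returns a dict with "img" (400x640x3 uint8, red, green, blue), "z_map" (400x640 float32, mm along the optical axis (not along the pixel's ray), 0 where there is no reading), "fx", "fy", "cx", "cy" (pixels), "rvec" (rotation vector, rad) and "tvec" (3), from world to camera coordinates, as OpenCV has them. Camera axes: x right, y down, z forward; pixel columns grow to the right and rows downward; lengths in mm; the calibration is good to about 2 mm. A picture is of the moment at which its call begins.
- job_done(): hands the job in; it is judged then, once.
Trained networks look in the newest picture that a camera, given by its name, has taken for a name from the list of things; names that differ only in an ending like _2 or _b are one class to them, and where a whole thing is asked for, a point or a joint stands for the part that bears it (a point fixed in the world has none). Each returns a list of dicts, best first, with "p" (0 to 1); they miss things now and then, are a little off and sometimes report something else, mostly with a low value. They report only what shows in the picture. A call takes as long as a camera call.
- masks_of(camera, label): "pixels" (400x640 bool, what is visible of it) and "box" ([centre column, centre row, width, height] in pixels, round what is visible of it).
- landmark_of(camera, label): "point" ([column, row] in pixels: a listed point, or the origin of a listed thing).
The state is a dict: "time_s": time; "qpos": joint angles; "qvel": joint speeds; "effort": joint torques, N m; "ee_pos": TCP position; "ee_rot": TCP orientation; "force": force on the tool from outside, world axes, zero at the start; "torque": the same for the moment, N m; "gripper_width": finger opening in mm; "gripper_force": force on a finger pad.
Only numpy, scipy, OpenCV 4.12 (cv2) and the standard library are available. Lean on these libraries where they do the work, as an engineer would, in place of code of your own. Each camera call takes 0.05 s, during which the arm holds its last target. There are 200 camera calls.

TASK

Push the white flow unit across the bench until its back rests squarely against the aluminium fence. Then push the orange levelling wedge, thin end first, under the middle of the unit's front edge until both front feet are just clear of the bench, by about 3 mm, with the unit still up against the fence. Finish gripping the wedge and holding it there, touching the unit with nothing but the wedge; leave the bottle, the jar and the pipette-tip box where they stand.

Things in the scene. Friction and masses are not known exactly. Their poses are not given: they have to be found in the camera images.
- unit: White box, loose, about 0.7 kg, 130 long (x) x 90 wide (y) x 51 mm high, too wide to grasp. Origin: centre of footprint, at bench level. +x to its back, -x to its front (grey panel, black display; green level vial on top near the front). Case bottom 6 mm up on four black feet (12 mm diameter, at x +-53, y +-37): under the front edge is a gap 6 mm high, 62 mm wide between the feet.
- unit_front (a point): Middle of the lower front edge of the unit's case (6 mm above the bench while all feet are down).
- unit_back (a point): Middle of the lower back edge of the unit's case; it meets fence_face when the unit is seated.
- foot_left (a point): Centre of the underside of the unit's front foot on its +y side; its height is the clearance of that foot over the bench.
- foot_right (a point): Centre of the underside of the unit's front foot on its -y side; its height is the clearance of that foot over the bench.
- fence: Bare aluminium stop fence fixed to the bench, 20 thick (x) x 180 long (y) x 25 mm high, with a thin screwed-down flange behind it (+x). Origin: centre of the bar's underside. Its -x axis points from the stop face towards the unit, so the unit is pushed along the fence's +x.
- fence_face (a point): Middle of the fence's stop face (the side towards the unit) at bench level; axes as fence.
- wedge: Loose orange wedge, 0.09 kg, 100 long (x) x 40 mm wide (y). Origin: underside, halfway along. Thin end, 2.5 mm thick, at x = +50; the top rises 1 mm per 5 mm to 16.5 mm at x = -20; x = -50 to -20 is a grip block 40 high, 40 wide (y). The unit starts to lift with the tip 18 mm in; with its front edge over the black line, 34 mm behind the tip, the feet are about 3 mm up.
- wedge_tip (a point): Middle of the wedge's thin end, at its underside.
- wedge_grip (a point): Middle of the top of the wedge's grip block, 40 mm above the underside.
- bottle: Bystander: clear bottle with a blue cap, 56 mm diameter, 100 mm high; origin under its centre.
- jar: Bystander: amber jar with a blue cap, 50 mm diameter, 60 mm high; origin under its centre.
- tipbox: Bystander: green pipette-tip box with a white lid, 80 x 110 x 57 mm high; origin under its centre.

How it is judged:
By the outcome, as a careful person would: the job done as asked, in the order asked, and still so for the second after the job is handed in, while the arm keeps its last pose, push and grip.
It also fails if it takes over 48 s, if anything falls off the work surface, if the arm or the gripper's body presses on something with over 40 N, if the wrist force passes 120 N, or if a joint passes its speed limit or range.

## Working session

There is one attempt and no reset: what is moved stays moved. The work goes in short steps, Python scripts to look and compute and a tool call to move; the robot and the scene stay as the last step left them, time stands still between calls to the robot, and variables do not carry over. Pictures are saved under pics/ and viewed, at most 10 in all, crops included, and the job is handed in when it is done.

Besides the shell and the picture viewer there is one more tool, called after "Emit:" in YAML: its name, and indented under it one key for each argument. move_arm: Moves the arm, as the interface text tells. Its arguments: {"type":"object","properties":{"plan":{"type":"array","items":{"type":"object","properties":{"x":{"type":"number"},"y":{"type":"number"},"z":{"type":"number"},"rx":{"type":"number"},"ry":{"type":"number"},"rz":{"type":"number"}}}},"grip":{"type":"number"},"squeeze":{"type":"number"}},"required":["plan"]}

```bash
mkdir -p pics; cat > h.py <<'E'
import numpy as np, cv2
from workcell import *
def cam(f):
    R=cv2.Rodrigues(np.array(f["rvec"],float))[0]; t=np.array(f["tvec"],float).ravel()
    K=np.array([[f["fx"],0,f["cx"]],[0,f["fy"],f["cy"]],[0,0,1.]])
    return K,R,t
def onplane(f,p,z):
    K,R,t=cam(f); d=R.T@np.linalg.inv(K)@np.array([p[0],p[1],1.]); c=-R.T@t
    return c+d*(z-c[2])/d[2]
def cloud(f):
    K,R,t=cam(f); Z=f["z_map"]; v,u=np.mgrid[0:400,0:640]
    P=np.stack([(u-K[0,2])/K[0,0]*Z,(v-K[1,2])/K[1,1]*Z,Z],-1)
    return (P-t)@R
def tri(f1,p1,f2,p2):
    P=[]
    for f in(f1,f2):
        K,R,t=cam(f); P.append(K@np.c_[R,t])
    X=cv2.triangulatePoints(P[0],P[1],np.array(p1,float).reshape(2,1),np.array(p2,float).reshape(2,1)); return (X[:3]/X[3]).ravel()
def save(f,n): cv2.imwrite("pics/"+n,f["img"][:,:,::-1])
E
cat > look.py <<'E'
from h import *
np.set_printoptions(precision=1,suppress=True)
F={c:grab_frame(c) for c in("side","top")}
for c in F: save(F[c],c+"0.png"); print(c,-cam(F[c])[1].T@cam(F[c])[2])
print(state(),pinch_z)
for n in "unit fence wedge bottle jar tipbox".split():
    for c in F:
        m=masks_of(c,n)
        if not m: print(n,c,"none");continue
        P=cloud(F[c])[m[0]["pixels"]&(F[c]["z_map"]>0)]
        zt=np.percentile(P[:,2],97); T=P[P[:,2]>zt-4]
        r=cv2.minAreaRect(T[:,:2].astype(np.float32))
        print(n,c,m[0]["p"],"ztop",zt,"rect",r, "all",cv2.minAreaRect(P[:,:2].astype(np.float32)))
H=dict(unit_front=6,unit_back=6,foot_left=0,foot_right=0,fence_face=0,wedge_tip=0,wedge_grip=40,unit=0,wedge=0,fence=0)
for n in H:
    L={c:landmark_of(c,n) for c in F}
    for c in F:
        if L[c]: print(n,c,L[c][0]["p"],L[c][0]["point"],onplane(F[c],L[c][0]["point"],H[n]))
    if all(L.values()): print("  tri",tri(F["side"],L["side"][0]["point"],F["top"],L["top"][0]["point"]))
E
python3 look.py
```

```text
side [ -57.7 -762.5  606.5]
top [ 324.4   45.5 1475.2]
{'time_s': 0.1, 'qpos': array([71.2, 18.3, 89.7, -0. , 72. , -1.1]), 'qvel': array([ 0.1, -0.2, -0.1,  0.2,  0.2,  0. ]), 'effort': array([  0. , -41.3, -23.3,   0.1,   0. ,  -0. ]), 'ee_pos': array([174.6, 547.4, 213.2]), 'ee_rot': array([-179.9,   -0. ,  162.3]), 'force': array([0.1, 0.5, 0.6]), 'torque': array([-0., -0., -0.]), 'gripper_force': 0.0, 'gripper_width': 91.11467544327711} 18.8
unit side 0.86 ztop 52.76407879256743 rect ((507.53131103515625, 1.3668899536132812), (132.0717010498047, 90.26416778564453), 79.06983184814453) all ((521.0217895507812, -0.7381820678710938), (135.9470977783203, 118.0263900756836), 78.04579162597656)
unit top 0.92 ztop 56.5409686284695 rect ((509.49029541015625, 6.6734161376953125), (127.42314147949219, 87.34329986572266), 76.50689697265625) all ((515.0018920898438, 3.7596511840820312), (130.7677001953125, 100.1895980834961), 77.54812622070312)
fence side 0.57 ztop 25.743806313546628 rect ((540.6119995117188, 111.2188491821289), (100.54241943359375, 175.81298828125), 76.71446228027344) all (
[... 2696 characters left out ...]
 [549.6 144.4   0. ]
fence_face top 0.67 [282.9, 195.1] [559.8 137.7   0. ]
  tri [555.4 140.1   1.2]
wedge_tip side 0.75 [347.6, 269.9] [ 469.7 -182.7    0. ]
wedge_tip top 0.69 [394.0, 227.2] [ 461.3 -186.4    0. ]
  tri [ 462.4 -186.7    5.3]
wedge_grip side 0.97 [380.3, 271.6] [ 488.9 -266.6   40. ]
wedge_grip top 0.83 [422.5, 212.5] [ 498.7 -263.1   40. ]
  tri [ 497.6 -262.9   34.4]
unit side 0.93 [314.4, 231.0] [505.  -3.   0.]
unit top 0.56 [324.5, 213.4] [504.2  15.9   0. ]
  tri [509.3  13.4 -11.1]
wedge side 0.98 [365.7, 278.8] [ 482.2 -231.3    0. ]
wedge top 0.86 [407.7, 220.7] [ 479.9 -227.3    0. ]
  tri [ 481.5 -228.7   -1.9]
fence side 0.93 [296.6, 201.8] [556.9 159.    0. ]
```

View pics/top0.png

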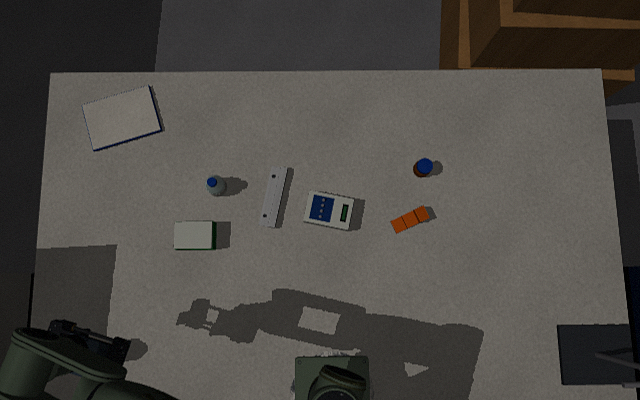

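View pics/side0.png

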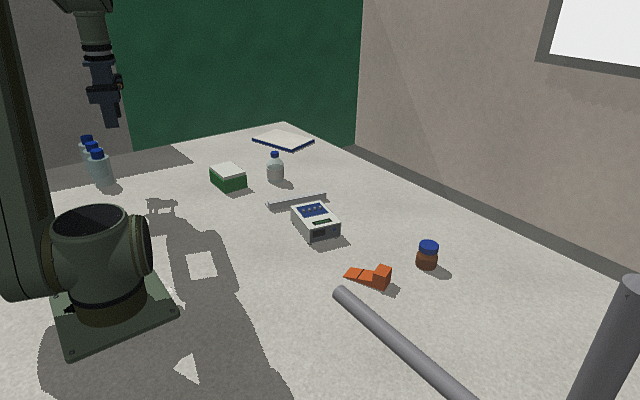

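The top view shows the fence bar at about (275,197), the unit at (330,210), the wedge at (410,218) with its tip pointing left-down, and the jar at (424,167). The side view agrees, and there is a clear lane in front of the unit. I'll turn the tool to the push yaw while refining the yaws.

Emit:
move_arm:
  plan:
    - {"rz": 0.147}
    - {"rz": 0.147}
    - {"rz": 0.147}
    - {"rz": 0.147}
    - {"rz": 0.147}
    - {"rz": 0.147}
    - {"rz": 0.147}
    - {"rz": 0.147}
    - {"rz": 0.147}
    - {"rz": 0.147}
  grip: 0.5

```text
schema error: expected keys x, y, z, rx, ry, rz
```

```bash
cat > fit.py <<'E'
from h import *
np.set_printoptions(precision=1,suppress=True)
def pose(c,f,n,zlo,zhi,near,r,ratio):
    P=cloud(f); k=(P[...,2]>zlo)&(P[...,2]<zhi)&(np.hypot(P[...,0]-near[0],P[...,1]-near[1])<r)&(f["z_map"]>0)
    Q=P[k][:,:2]
    if len(Q)<20: print(n,c,len(Q)); return
    m=np.median(Q,0)
    w,V=np.linalg.eigh(np.cov(Q.T)); a=np.degrees(np.arctan2(V[1,1],V[0,1]))%180
    print(n,c,len(Q),"mean",Q.mean(0),"long axis",round(a,1),"lens",np.sqrt(12*w[::-1]),"rect",np.round(np.array(sum(map(list,cv2.minAreaRect(Q.astype(np.float32))[:2]),[])),1))
if __name__=="__main__":
    for c in("side","top"):
        f=grab_frame(c); b=0 if c=="side" else 3
        pose(c,f,"unit",46+b,60,(508,4),90,0)
        pose(c,f,"fence",19+b,30,(552,152),100,0)
        pose(c,f,"block",34+b,46,(498,-262),40,0)
        pose(c,f,"wedge",3.5+b,46,(482,-228),75,0)
    s=state(); print(s["time_s"],s["ee_pos"],s["ee_rot"])
E
python3 fit.py
```

```text
unit side 919 mean [505.5  -3.2] long axis 79.2 lens [133.6  91.7] rect [508.7   1.7 136.4  91.8]
fence side 270 mean [548.9 146.9] long axis 167.7 lens [182.7  23.7] rect [550.5 148.7  28.9 178.4]
block side 186 mean [ 495.2 -265.7] long axis 21.5 lens [43.6 30.8] rect [ 496.9 -264.2   44.    30.8]
wedge side 681 mean [ 483.6 -250. ] long axis 109.0 lens [94.9 43.9] rect [ 483.4 -233.9   44.4   96.9]
unit top 945 mean [509.4   5.8] long axis 80.5 lens [128.8  88.7] rect [510.4   5.5 130.1  90.1]
fence top 292 mean [555.4 151.3] long axis 167.6 lens [183.2  20.5] rect [554.3 151.4  20.4 177.9]
block top 98 mean [ 497.3 -260.5] long axis 10.2 lens [39.4 31.3] rect [ 498.1 -260.5   38.1   30.3]
wedge top 393 mean [ 488.2 -239.9] long axis 114.9 lens [82.8 48.3] rect [ 483.6 -226.   138.2  108.7]
1.8 [174.7 547.8 214. ] [180.   -0.  162.3]
```

Emit:
move_arm:
  plan:
    - {"x": 0, "y": 0, "z": 0, "rx": 0, "ry": 0, "rz": 0.1475}
    - {"x": 0, "y": 0, "z": 0, "rx": 0, "ry": 0, "rz": 0.1475}
    - {"x": 0, "y": 0, "z": 0, "rx": 0, "ry": 0, "rz": 0.1475}
    - {"x": 0, "y": 0, "z": 0, "rx": 0, "ry": 0, "rz": 0.1475}
    - {"x": 0, "y": 0, "z": 0, "rx": 0, "ry": 0, "rz": 0.1475}
    - {"x": 0, "y": 0, "z": 0, "rx": 0, "ry": 0, "rz": 0.1475}
    - {"x": 0, "y": 0, "z": 0, "rx": 0, "ry": 0, "rz": 0.1475}
    - {"x": 0, "y": 0, "z": 0, "rx": 0, "ry": 0, "rz": 0.1475}
    - {"x": 0, "y": 0, "z": 0, "rx": 0, "ry": 0, "rz": 0.1475}
    - {"x": 0, "y": 0, "z": 0, "rx": 0, "ry": 0, "rz": 0.1475}
  grip: 0.5

```text
time_s: 2.8
ee_pos: [174.8, 547.8, 214.0]
ee_rot: [180.0, -0.0, 77.4]
force: [-0.1, -0.1, 0.3]
gripper_width: 45.8
gripper_force: 0.0
```

Emit:
move_arm:
  plan:
    - {"x": -35.5, "y": 28, "z": 0, "rx": 0, "ry": 0, "rz": 0}
    - {"x": -35.5, "y": 28, "z": 0, "rx": 0, "ry": 0, "rz": 0}
    - {"x": -35.5, "y": 28, "z": 0, "rx": 0, "ry": 0, "rz": 0}
    - {"x": -35.5, "y": 28, "z": 0, "rx": 0, "ry": 0, "rz": 0}
    - {"x": -35.5, "y": 28, "z": 0, "rx": 0, "ry": 0, "rz": 0}
    - {"x": -35.5, "y": 28, "z": 0, "rx": 0, "ry": 0, "rz": 0}
    - {"x": -35.5, "y": 28, "z": 0, "rx": 0, "ry": 0, "rz": 0}
    - {"x": -35.5, "y": 28, "z": 0, "rx": 0, "ry": 0, "rz": 0}

```text
time_s: 3.6
ee_pos: [334.1, 221.3, 214.2]
ee_rot: [180.0, -0.0, 77.8]
force: [1.0, -0.0, -0.2]
gripper_width: 45.9
gripper_force: 0.0
```

Emit:
move_arm:
  plan:
    - {"x": -35.5, "y": 28, "z": 0, "rx": 0, "ry": 0, "rz": 0}
    - {"x": -35.5, "y": 28, "z": 0, "rx": 0, "ry": 0, "rz": 0}
    - {"x": -35.5, "y": 28, "z": 0, "rx": 0, "ry": 0, "rz": 0}
    - {"x": -35.5, "y": 28, "z": 0, "rx": 0, "ry": 0, "rz": 0}
    - {"x": -35.5, "y": 28, "z": 0, "rx": 0, "ry": 0, "rz": 0}
    - {"x": -35.5, "y": 28, "z": 0, "rx": 0, "ry": 0, "rz": 0}
    - {"x": -35.5, "y": 28, "z": 0, "rx": 0, "ry": 0, "rz": 0}
    - {"x": -35.5, "y": 28, "z": 0, "rx": 0, "ry": 0, "rz": 0}

```text
time_s: 4.4
ee_pos: [493.1, -104.0, 214.1]
ee_rot: [180.0, -0.0, 77.8]
force: [0.5, 0.4, 0.3]
gripper_width: 45.5
gripper_force: 0.0
```

Emit:
move_arm:
  plan:
    - {"x": 0, "y": -5, "z": 40, "rx": 0, "ry": 0, "rz": 0}
    - {"x": 0, "y": 0, "z": 45, "rx": 0, "ry": 0, "rz": 0}
    - {"x": 0, "y": 0, "z": 45, "rx": 0, "ry": 0, "rz": 0}
    - {"x": 0, "y": 0, "z": 40, "rx": 0, "ry": 0, "rz": 0}
    - {"x": 0, "y": 0, "z": 20, "rx": 0, "ry": 0, "rz": 0}
    - {"x": 0, "y": 0, "z": 8, "rx": 0, "ry": 0, "rz": 0}
    - {"x": 0, "y": 0, "z": 0, "rx": 0, "ry": 0, "rz": 0}
    - {"x": 0, "y": 0, "z": 0, "rx": 0, "ry": 0, "rz": 0}

```text
time_s: 5.2
ee_pos: [488.8, -101.2, 17.0]
ee_rot: [179.9, -0.0, 77.8]
force: [-0.4, 0.5, 0.4]
gripper_width: 45.7
gripper_force: 0.0
```

```bash
python3 - <<'E'
from h import *
for c in("side","top"):
    f=grab_frame(c); im=f["img"][150:310,220:480] if c=="side" else f["img"][140:260,220:480]
    if c=="side": a=im
    else: b=im
cv2.imwrite("pics/a1.png",cv2.resize(np.vstack([a,b]),None,fx=2,fy=2)[:,:,::-1])
print(state())
E
```

```text
{'time_s': 5.3, 'qpos': array([-1.30213867e+01,  2.38987601e+01,  1.14450830e+02,  9.44018487e-03,
        4.14647196e+01, -8.27218042e-01]), 'qvel': array([-0.0149774 , -0.01017768,  0.32259904,  0.09523778, -0.11113521,
        0.10594381]), 'effort': array([-6.57053373e-03, -3.82019413e+01, -1.52815551e+01,  5.06171503e-02,
        3.60907288e-02,  1.53045653e-05]), 'ee_pos': array([ 488.9051119 , -101.22377267,   17.36483168]), 'ee_rot': array([ 1.79814239e+02, -3.59230498e-03,  7.77987732e+01]), 'force': array([0.42095808, 0.32170076, 0.02148373]), 'torque': array([-0.08542784,  0.10951922, -0.00769631]), 'gripper_force': 0.0, 'gripper_width': 45.82146784142009}
```

View pics/a1.png

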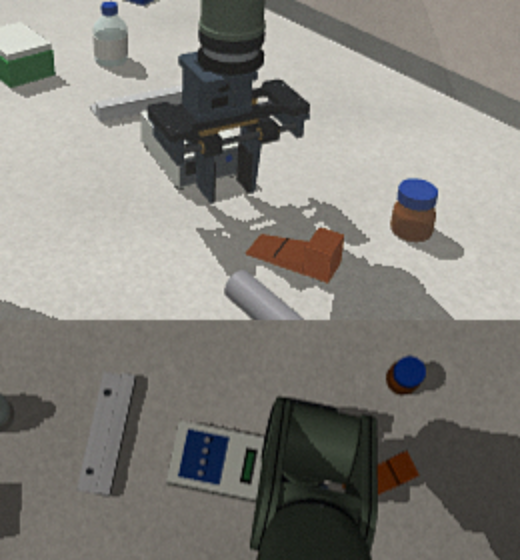

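The gripper straddles the unit's front at about (228,170) in the picture, with the wedge clear at (295,255). I'll push now.

Emit:
move_arm:
  plan:
    - {"x": 10, "y": 0, "z": 0, "rx": 0, "ry": 0, "rz": 0}
    - {"x": 10, "y": 0, "z": 0, "rx": 0, "ry": 0, "rz": 0}
    - {"x": 6, "y": 0, "z": 0, "rx": 0, "ry": 0, "rz": 0}
    - {"x": 6, "y": 0, "z": 0, "rx": 0, "ry": 0, "rz": 0}
    - {"x": 6, "y": 0, "z": 0, "rx": 0, "ry": 0, "rz": 0}
    - {"x": 6, "y": 0, "z": 0, "rx": 0, "ry": 0, "rz": 0}
    - {"x": 6, "y": 0, "z": 0, "rx": 0, "ry": 0, "rz": 0}
    - {"x": 6, "y": 0, "z": 0, "rx": 0, "ry": 0, "rz": 0}
    - {"x": 6, "y": 0, "z": 0, "rx": 0, "ry": 0, "rz": 0}
    - {"x": 6, "y": 0, "z": 0, "rx": 0, "ry": 0, "rz": 0}

```text
time_s: 6.3
ee_pos: [502.4, -35.1, 16.6]
ee_rot: [179.9, 0.1, 77.9]
force: [-2.0, -6.2, 4.4]
gripper_width: 45.7
gripper_force: 3.4
```

```bash
cat > gap.py <<'E'
from fit import *
n=np.array([np.cos(np.radians(77.65)),np.sin(np.radians(77.65))]); t=np.array([-n[1],n[0]])
for c in("top","side"):
    f=grab_frame(c); b=0 if c=="side" else 3; P=cloud(f)
    pose(c,f,"unit",46+b,60,(515,35),100,0)
    m=masks_of(c,"unit")[0]["pixels"]&(P[...,2]>44+b)&(P[...,2]<62)
    Q=P[m][:,:2]; u=Q@n; v=Q@t
    k=(P[...,2]>19+b)&(P[...,2]<30)&(np.hypot(P[...,0]-552,P[...,1]-152)<100); F=P[k][:,:2]
    F=F[np.abs((F-[552,151])@n)<16]
    print(c,"unit u rng",np.percentile(u,[2,98]),"v",np.percentile(v,[2,98]),"fence u",np.percentile(F@n,[2,98]),"v",np.percentile(F@t,[2,98]))
    # back edge slope: max u per v bin
    bins=np.arange(v.min()+6,v.max()-6,6); e=[(x+3,np.percentile(u[(v>=x)&(v<x+6)],97)) for x in bins if ((v>=x)&(v<x+6)).sum()>8]
    e=np.array(e)
    if len(e)>4: print("  back edge angle rel fence",np.degrees(np.arctan(np.polyfit(e[:,0],e[:,1],1)[0])),e[:,1])
s=state(); print(s["time_s"],s["ee_pos"],s["ee_rot"],s["force"],s["gripper_width"])
E
python3 gap.py
```

```text
unit top 662 mean [522.3  66.7] long axis 37.9 lens [93.8 83.5] rect [523.2  64.5  95.8  89.8]
top unit u rng [132.3 220.3] v [-538.7 -453.6] fence u [257.1 276.4] v [-594.  -421.5]
  back edge angle rel fence 0.3718114427534118 [217.7 219.  219.5 219.3 218.2 218.6 217.5 218.2 218.5 217.4 218.4 220.7
 219.1]
unit side 272 mean [506.  -10.2] long axis 43.5 lens [109.6  93.2] rect [513.9  26.1 161.8  91.2]
side unit u rng [ 88.6 160.4] v [-536.  -452.6] fence u [251.4 273.8] v [-465.5 -417.9]
  back edge angle rel fence -22.154778718548204 [163.4 156.3 127.8 123.  113.  106.5 102.6 126.  122.2]
6.5 [502.4 -34.2  16.2] [180.   -0.   77.8] [ 0.5 -1.5  0.5] 45.542929365109536
```

Emit:
move_arm:
  plan:
    - {"x": 5, "y": 0, "z": 0, "rx": 0, "ry": 0, "rz": 0}
    - {"x": 5, "y": 0, "z": 0, "rx": 0, "ry": 0, "rz": 0}
    - {"x": 5, "y": 0, "z": 0, "rx": 0, "ry": 0, "rz": 0}
    - {"x": 5, "y": 0, "z": 0, "rx": 0, "ry": 0, "rz": 0}
    - {"x": 4, "y": 0, "z": 0, "rx": 0, "ry": 0, "rz": 0}
    - {"x": 3, "y": 0, "z": 0, "rx": 0, "ry": 0, "rz": 0}
    - {"x": 2, "y": 0, "z": 0, "rx": 0, "ry": 0, "rz": 0}
    - {"x": 2, "y": 0, "z": 0, "rx": 0, "ry": 0, "rz": 0}

```text
time_s: 7.3
ee_pos: [508.3, -5.0, 16.1]
ee_rot: [-180.0, 0.1, 77.8]
force: [-0.7, -7.5, 3.4]
gripper_width: 45.7
gripper_force: 3.3
```

Emit:
move_arm:
  plan:
    - {"x": 1.5, "y": 0, "z": 0, "rx": 0, "ry": 0, "rz": 0}
    - {"x": 1.5, "y": 0, "z": 0, "rx": 0, "ry": 0, "rz": 0}

```text
time_s: 7.5
ee_pos: [508.9, -2.2, 16.1]
ee_rot: [-180.0, 0.1, 77.8]
force: [-1.6, -6.6, 3.5]
gripper_width: 45.6
gripper_force: 3.3
```

Emit:
move_arm:
  plan:
    - {"x": 1, "y": 0, "z": 0, "rx": 0, "ry": 0, "rz": 0}
    - {"x": 1, "y": 0, "z": 0, "rx": 0, "ry": 0, "rz": 0}

```text
time_s: 7.7
ee_pos: [509.0, -2.0, 16.2]
ee_rot: [-180.0, 0.3, 77.9]
force: [-2.8, -18.1, 6.0]
gripper_width: 45.5
gripper_force: 9.1
```

Emit:
move_arm:
  plan:
    - {"x": 0.6, "y": 0, "z": 0, "rx": 0, "ry": 0, "rz": 0}
    - {"x": 0, "y": 0, "z": 0, "rx": 0, "ry": 0, "rz": 0}
    - {"x": 0, "y": 0, "z": 0, "rx": 0, "ry": 0, "rz": 0}

```text
time_s: 8.0
ee_pos: [508.9, -2.0, 16.2]
ee_rot: [-180.0, 0.3, 77.9]
force: [-2.8, -17.4, 4.8]
gripper_width: 45.2
gripper_force: 8.6
```

```bash
python3 gap.py
```

```text
unit top 499 mean [527.6  96.7] long axis 172.3 lens [85.6 69.2] rect [527.5  87.4  90.6  90. ]
top unit u rng [174.5 254.6] v [-539.5 -453.6] fence u [257.3 276.4] v [-594.3 -422.6]
  back edge angle rel fence -0.627331457818691 [253.2 252.1 254.3 251.2 254.5 254.9 253.7 252.1 251.9 253.6 253.8 252.5
 252.6 251.5]
unit side 259 mean [514.4  25. ] long axis 40.7 lens [112.6  88.3] rect [513.2  35.4 121.5  86.3]
side unit u rng [121.6 198.6] v [-537.  -451.6] fence u [250.2 274. ] v [-535.6 -417.7]
  back edge angle rel fence -22.645438878009163 [200.7 195.1 161.2 160.  146.9 142.5 141.1 162.4 157.9 142.5]
8.2 [508.9  -2.   16.2] [-180.     0.3   77.9] [ -3.5 -16.5   5.8] 45.26814558495006
```

Seated: the force jumped to 17 N at the fence. The back is square within noise and the unit is centred at v≈-496. Next I back off and go to the wedge.

Emit:
move_arm:
  plan:
    - {"x": -10, "y": 0, "z": 0, "rx": 0, "ry": 0, "rz": 0}
    - {"x": -30, "y": 0, "z": 0, "rx": 0, "ry": 0, "rz": 0}
    - {"x": 0, "y": 0, "z": -40, "rx": 0, "ry": 0, "rz": 0}
    - {"x": 0, "y": 0, "z": -45, "rx": 0, "ry": 0, "rz": 0}
    - {"x": -43.5, "y": 8.7, "z": 0, "rx": 0, "ry": 0, "rz": 0}
    - {"x": -43.5, "y": 8.7, "z": 0, "rx": 0, "ry": 0, "rz": 0}
    - {"x": -43.5, "y": 8.7, "z": 0, "rx": 0, "ry": 0, "rz": 0}
    - {"x": -43.5, "y": 8.7, "z": 0, "rx": 0, "ry": 0, "rz": 0}
    - {"x": -43.5, "y": 8.7, "z": 0, "rx": 0, "ry": 0, "rz": 0}
  grip: 1

```text
time_s: 9.1
ee_pos: [497.6, -260.8, 100.7]
ee_rot: [-180.0, -0.1, 77.8]
force: [1.1, -0.2, 0.3]
gripper_width: 91.2
gripper_force: 0.0
```

Emit:
move_arm:
  plan:
    - {"x": 0, "y": 0, "z": 0, "rx": 0, "ry": 0, "rz": -0.131}
    - {"x": 0, "y": 0, "z": 0, "rx": 0, "ry": 0, "rz": -0.131}
    - {"x": 0, "y": 0, "z": 0, "rx": 0, "ry": 0, "rz": -0.131}
    - {"x": 0, "y": 0, "z": 0, "rx": 0, "ry": 0, "rz": -0.131}
    - {"x": 0, "y": 0, "z": 0, "rx": 0, "ry": 0, "rz": -0.131}
    - {"x": 0, "y": 0, "z": 0, "rx": 0, "ry": 0, "rz": 0}

```text
time_s: 9.7
ee_pos: [497.8, -259.1, 100.5]
ee_rot: [180.0, -0.1, 115.3]
force: [0.7, 0.4, 0.1]
gripper_width: 91.2
gripper_force: 0.0
```

```bash
cat > v2.py <<'E'
from h import *
import sys
np.set_printoptions(precision=1,suppress=True)
F={c:grab_frame(c) for c in("side","top")}
L={c:{} for c in F}
for n,h in dict(wedge_grip=40,wedge_tip=0,wedge=0,unit_front=6,unit_back=6,foot_left=0,foot_right=0).items():
    for c in F:
        q=landmark_of(c,n)
        if q: print(n,c,round(q[0]["p"],2),q[0]["point"],onplane(F[c],q[0]["point"],h))
a=F["side"]["img"][150:310,220:480]; b=F["top"]["img"][140:260,220:480]
cv2.imwrite("pics/"+sys.argv[1],cv2.resize(np.vstack([a,b]),None,fx=2,fy=2,interpolation=cv2.INTER_CUBIC)[:,:,::-1])
s=state(); print(s["time_s"],s["ee_pos"],s["ee_rot"],s["force"],s["gripper_width"])
E
python3 v2.py a2.png
```

```text
wedge_grip side 0.84 [381.5, 269.6] [ 496.  -263.1   40. ]
wedge_grip top 0.69 [423.3, 215.5] [ 490. -265.   40.]
wedge_tip side 0.93 [347.0, 272.6] [ 462.1 -189.6    0. ]
wedge_tip top 0.8 [394.6, 229.9] [ 453.4 -187.9    0. ]
wedge side 0.91 [364.7, 277.8] [ 482.8 -227.4    0. ]
wedge top 0.56 [407.6, 221.8] [ 476.6 -226.8    0. ]
unit_front side 0.83 [313.1, 228.4] [504.2   1.8   6. ]
unit_front top 0.88 [321.8, 213.6] [502.9  23.9   6. ]
unit_back side 0.63 [296.0, 205.0] [538.4 134.6   6. ]
unit_back top 0.92 [280.8, 204.7] [530.5 143.5   6. ]
foot_left side 0.62 [298.4, 229.8] [473.4  26.5   0. ]
foot_left top 0.69 [317.4, 224.2] [472.7  37.1   0. ]
foot_right side 0.79 [322.5, 223.1] [547.1  16.7   0. ]
foot_right top 0.87 [325.1, 200.8] [541.4  13.6   0. ]
10.5 [ 497.9 -259.6  100.9] [180.   -0.  115.3] [-0.7 -0.7  0.1] 90.9776138413466
```

View pics/a2.png

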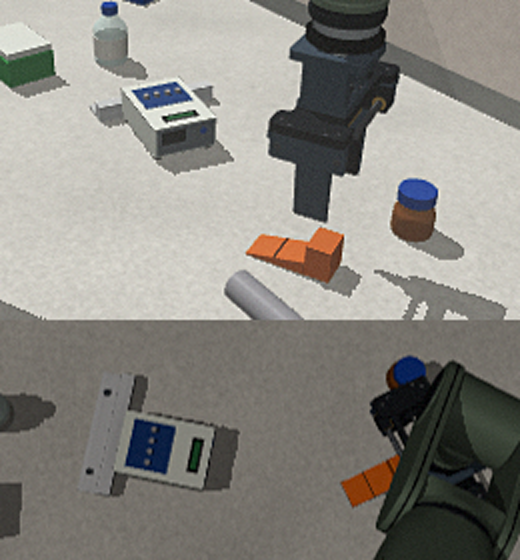

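Picture: the unit is against the fence at (165,110) in the side half and (165,450) in the top half. The gripper is over the wedge block at (325,245). I'll check seating with the unit uncovered, then descend.

```bash
python3 gap.py
```

```text
unit top 860 mean [525.6  74.4] long axis 83.9 lens [115.1  88.2] rect [524.9  74.4 117.1  90.1]
top unit u rng [129.1 254.2] v [-540.5 -453.8] fence u [257.4 276.4] v [-595.3 -421.6]
  back edge angle rel fence -1.7302295248518567 [249.7 252.8 252.9 251.5 253.2 252.1 252.2 252.9 251.9 253.1 248.5 248.6
 249.6 250.7]
unit side 720 mean [520.3  66.3] long axis 77.9 lens [120.7  90. ] rect [523.3  71.5 124.3  90.8]
side unit u rng [122.4 248.8] v [-539.  -451.2] fence u [251.6 274.7] v [-594.5 -418.5]
  back edge angle rel fence -0.24499013320176846 [244.5 250.2 241.6 250.6 242.9 242.8 245.5 247.3 243.5 248.1 245.  247.3
 246.4 243.6]
10.7 [ 497.9 -259.6  100.9] [180.   -0.  115.3] [-0.4 -0.5  1. ] 91.07636480129452
```

Emit:
move_arm:
  plan:
    - {"x": -3, "y": 0, "z": 25, "rx": 0, "ry": 0, "rz": 0}
    - {"x": 0, "y": 0, "z": 30, "rx": 0, "ry": 0, "rz": 0}
    - {"x": 0, "y": 0, "z": 25, "rx": 0, "ry": 0, "rz": 0}
    - {"x": 0, "y": 0, "z": 12, "rx": 0, "ry": 0, "rz": 0}
    - {"x": 0, "y": 0, "z": 0, "rx": 0, "ry": 0, "rz": 0}

```text
time_s: 11.2
ee_pos: [498.2, -261.8, 7.4]
ee_rot: [-179.9, -0.2, 115.3]
force: [-0.9, 0.8, 0.9]
gripper_width: 91.3
gripper_force: 0.0
```

Emit:
move_arm:
  plan:
    - {"x": 0, "y": 0, "z": 0, "rx": 0, "ry": 0, "rz": 0}
    - {"x": 0, "y": 0, "z": 0, "rx": 0, "ry": 0, "rz": 0}
    - {"x": 0, "y": 0, "z": 0, "rx": 0, "ry": 0, "rz": 0}
    - {"x": 0, "y": 0, "z": 0, "rx": 0, "ry": 0, "rz": 0}
    - {"x": 0, "y": 0, "z": 0, "rx": 0, "ry": 0, "rz": 0}
    - {"x": 0, "y": 0, "z": 0, "rx": 0, "ry": 0, "rz": 0}
  grip: 0
  squeeze: 40

```text
time_s: 11.8
ee_pos: [499.2, -262.4, 9.2]
ee_rot: [180.0, 0.0, 115.3]
force: [-0.3, 0.4, -0.5]
gripper_width: 45.8
gripper_force: 0.0
```

Emit:
move_arm:
  plan:
    - {"x": 0, "y": 0, "z": 0, "rx": 0, "ry": 0, "rz": 0}
    - {"x": 0, "y": 0, "z": 0, "rx": 0, "ry": 0, "rz": 0}
    - {"x": 0, "y": 0, "z": 0, "rx": 0, "ry": 0, "rz": 0}
    - {"x": 0, "y": 0, "z": 0, "rx": 0, "ry": 0, "rz": 0}

```text
time_s: 12.2
ee_pos: [499.1, -262.4, 9.0]
ee_rot: [180.0, 0.0, 115.3]
force: [-0.7, -0.4, 2.2]
gripper_width: 39.7
gripper_force: 40.0
```

Gripped at 39.7 mm. I'll lift slightly, turn to the fence direction, and stage it short of the unit.

Emit:
move_arm:
  plan:
    - {"x": 0, "y": 0, "z": -10, "rx": 0, "ry": 0, "rz": 0}
    - {"x": 0, "y": 0, "z": 0, "rx": 0, "ry": 0, "rz": 0.131}
    - {"x": 0, "y": 0, "z": 0, "rx": 0, "ry": 0, "rz": 0.131}
    - {"x": 0, "y": 0, "z": 0, "rx": 0, "ry": 0, "rz": 0.131}
    - {"x": 0, "y": 0, "z": 0, "rx": 0, "ry": 0, "rz": 0.131}
    - {"x": 0, "y": 0, "z": 0, "rx": 0, "ry": 0, "rz": 0.131}
    - {"x": 0, "y": -20, "z": 0, "rx": 0, "ry": 0, "rz": 0}
    - {"x": 0, "y": -28, "z": 0, "rx": 0, "ry": 0, "rz": 0}

```text
time_s: 13.0
ee_pos: [453.2, -252.6, 19.3]
ee_rot: [179.9, 0.0, 77.8]
force: [-0.3, -1.2, -0.1]
gripper_width: 39.7
gripper_force: 40.0
```

Emit:
move_arm:
  plan:
    - {"x": 20, "y": 0, "z": 0, "rx": 0, "ry": 0, "rz": 0}
    - {"x": 30, "y": 0, "z": 0, "rx": 0, "ry": 0, "rz": 0}
    - {"x": 35, "y": 0, "z": 0, "rx": 0, "ry": 0, "rz": 0}
    - {"x": 35, "y": 0, "z": 0, "rx": 0, "ry": 0, "rz": 0}
    - {"x": 25, "y": 0, "z": 0, "rx": 0, "ry": 0, "rz": 0}
    - {"x": 15, "y": 0, "z": 0, "rx": 0, "ry": 0, "rz": 0}
    - {"x": 8, "y": 0, "z": 0, "rx": 0, "ry": 0, "rz": 0}
    - {"x": 0, "y": 0, "z": 0, "rx": 0, "ry": 0, "rz": 0}

```text
time_s: 13.8
ee_pos: [488.0, -87.4, 19.2]
ee_rot: [180.0, -0.0, 77.9]
force: [0.1, 0.0, -1.1]
gripper_width: 39.8
gripper_force: 40.0
```

```bash
python3 v2.py a3.png; python3 gap.py
```

```text
wedge_grip side 0.71 [326.0, 231.5] [490.2 -71.6  40. ]
wedge_grip top 0.5 [315.6, 223.6] [470.4  42.4  40. ]
wedge_tip side 0.63 [315.2, 227.1] [518.4  11.5   0. ]
wedge_tip top 0.58 [330.8, 214.3] [501.3  -2.5   0. ]
wedge side 0.65 [321.6, 235.7] [507.1 -32.3   0. ]
wedge top 0.7 [349.0, 218.2] [489.2 -55.6   0. ]
unit_front side 0.77 [313.2, 228.6] [503.8   0.9   6. ]
unit_front top 0.77 [326.5, 212.3] [506.6  10.1   6. ]
unit_back side 0.59 [294.5, 205.5] [533.2 134.6   6. ]
unit_back top 0.93 [282.2, 202.1] [538.1 139.4   6. ]
foot_left side 0.87 [300.4, 228.4] [481.8  29.2   0. ]
foot_left top 0.93 [317.7, 223.0] [476.2  36.2   0. ]
foot_right side 0.61 [321.7, 222.5] [547.2  20.4   0. ]
foot_right top 0.69 [324.1, 198.8] [547.4  16.5   0. ]
14.6 [487.8 -88.   18.9] [180.   -0.   77.8] [ 1.3 -0.5 -1. ] 39.57243551767432
unit top 831 mean [524.5  74.4] long axis 77.3 lens [112.9  88.8] rect [525.2  74.6 116.6  90.5]
top unit u rng [129.6 254.2] v [-539.9 -453.6] fence u [257.5 276.3] v [-594.1 -422.1]
  back edge angle rel fence -0.40910921109518544 [250.4 251.6 253.3 251.8 253.5 250.5 252.5 253.7 251.9 251.2 252.6 250.5
 252.  250.6]
unit side 169 mean [519.8 110. ] long axis 7.5 lens [80.1 49. ] rect [513.4 106.2 106.4  56.9]
side unit u rng [170. 253.] v [-526.9 -450.5] fence u [251.7 272.9] v [-453.2 -418.5]
  back edge angle rel fence 0.186175360264886 [248.4 251.3 249.1 247.8 251.4 244.2 249.2 251.4 252.4 250.7 252.2 244.6]
14.8 [487.7 -87.9  18.9] [-180.    -0.    77.8] [-0.7  0.  -1.6] 39.736162148065
```

View pics/a3.png

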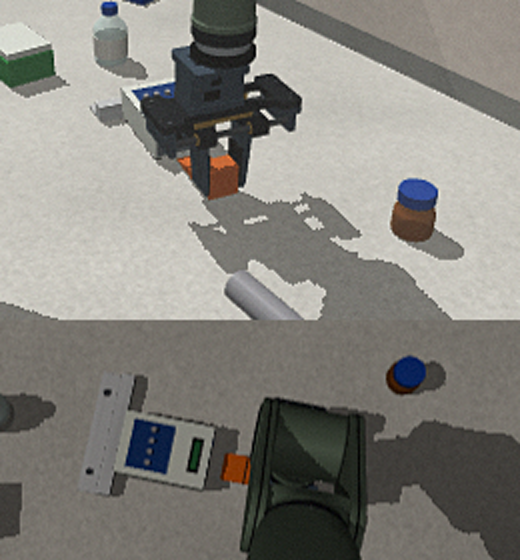

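The wedge is short of the unit's front edge: the orange tip is at (222,466) and the front edge mid at (211,458) in the top half. I'll measure its lateral offset from the orange pixels.

```bash
cat > org.py <<'E'
from fit import *
n=np.array([np.cos(np.radians(77.7)),np.sin(np.radians(77.7))]); t=np.array([-n[1],n[0]])
for c in("top","side"):
    f=grab_frame(c); P=cloud(f); h=cv2.cvtColor(f["img"],cv2.COLOR_RGB2HSV)
    k=(h[...,0]<14)&(h[...,1]>150)&(h[...,2]>60)&(abs(P[...,0]-495)<60)&(abs(P[...,1]+50)<75)&(f["z_map"]>0)
    Q=P[k]; u=Q[:,:2]@n; v=Q[:,:2]@t
    print(c,k.sum(),"u",np.percentile(u,[1,3,50,97,99]),"v",np.percentile(v,[2,50,98]),"z",np.percentile(Q[:,2],[3,50,97]))
    for a in np.arange(np.floor(u.min()),u.max(),8):
        s=(u>=a)&(u<a+8)
        if s.sum()>8: print("  u",a,"v",v[s].min(),v[s].max(),"z",np.median(Q[s][:,2]))
s=state(); print(s["time_s"],s["ee_pos"],(s["ee_pos"][:2]@n,s["ee_pos"][:2]@t))
E
python3 org.py
```

```text
top 173 u [ 65.5  66.5  85.8 102.9 104.2] v [-512.1 -493.1 -475.3] z [ 6.2 15.8 22.9]
  u 64.0 v -510.6414435884479 -474.97335530645387 z 19.557593228896653
  u 72.0 v -512.5391607144462 -476.2417132723683 z 18.516324651636758
  u 80.0 v -511.7569295958169 -474.8926855034401 z 16.273521274993275
  u 88.0 v -513.6679833798943 -474.8493041763287 z 13.298057603958476
  u 96.0 v -511.82575878415724 -475.55263856949824 z 13.469972066008143
side 265 u [-0.4  0.2  4.2 90.5 97.7] v [-513.6 -493.7 -474.7] z [12.2 36.2 50.2]
  u -2.0 v -513.6841693252572 -474.31692215435515 z 31.15109321885737
  u 6.0 v -514.2763953266319 -481.60422110176603 z 49.042004722844105
  u 14.0 v -514.4586265304764 -484.91811559297673 z 48.74510833037732
  u 22.0 v -513.7980317740122 -486.40687606944635 z 48.883694081775765
14.9 [487.8 -87.9  18.9] (np.float64(17.990134080058795), np.float64(-495.29034448904906))
```

Emit:
move_arm:
  plan:
    - {"x": 0, "y": 2, "z": 5, "rx": 0, "ry": 0, "rz": 0}
    - {"x": 0, "y": 0, "z": 3.5, "rx": 0, "ry": 0, "rz": 0}
    - {"x": 0, "y": 0, "z": 1.2, "rx": 0, "ry": 0, "rz": 0}
    - {"x": 0, "y": 0, "z": 0, "rx": 0, "ry": 0, "rz": 0}

```text
time_s: 15.3
ee_pos: [489.6, -88.4, 9.0]
ee_rot: [-180.0, -0.0, 77.8]
force: [-0.3, -0.6, -0.8]
gripper_width: 39.6
gripper_force: 40.0
```

Emit:
move_arm:
  plan:
    - {"x": 4, "y": 0, "z": 0, "rx": 0, "ry": 0, "rz": 0}
    - {"x": 4, "y": 0, "z": 0, "rx": 0, "ry": 0, "rz": 0}
    - {"x": 4, "y": 0, "z": 0, "rx": 0, "ry": 0, "rz": 0}

```text
time_s: 15.6
ee_pos: [492.3, -76.2, 9.2]
ee_rot: [-180.0, -0.0, 77.8]
force: [0.1, -0.3, -0.5]
gripper_width: 39.7
gripper_force: 40.0
```

Emit:
move_arm:
  plan:
    - {"x": 4, "y": 0, "z": 0.4, "rx": 0, "ry": 0, "rz": 0}
    - {"x": 4, "y": 0, "z": 0, "rx": 0, "ry": 0, "rz": 0}
    - {"x": 4, "y": 0, "z": 0, "rx": 0, "ry": 0, "rz": 0}
    - {"x": 3, "y": 0, "z": 0, "rx": 0, "ry": 0, "rz": 0}

```text
time_s: 16.0
ee_pos: [495.7, -61.8, 9.0]
ee_rot: [180.0, 0.0, 77.8]
force: [-1.0, -1.3, 2.4]
gripper_width: 39.8
gripper_force: 40.0
```

Emit:
move_arm:
  plan:
    - {"x": 2, "y": 0, "z": 0, "rx": 0, "ry": 0, "rz": 0}
    - {"x": 2, "y": 0, "z": 0, "rx": 0, "ry": 0, "rz": 0}

```text
time_s: 16.2
ee_pos: [496.5, -58.1, 9.0]
ee_rot: [180.0, 0.0, 77.8]
force: [-1.1, -2.1, 3.4]
gripper_width: 39.4
gripper_force: 40.0
```

```bash
python3 org.py; python3 gap.py
```

```text
top 87 u [104.6 105.1 114.3 123.5 124.1] v [-514.2 -495.5 -477.7] z [-1.9  5.4 11.7]
  u 104.0 v -514.0107781110538 -477.5321313776112 z 7.476295250501238
  u 112.0 v -515.4993444757808 -476.7896723938963 z 4.980152142745824
  u 120.0 v -514.4729170743514 -478.29564008520543 z 5.360378397343887
side 217 u [ 31.3  32.4  35.3 117.4 122.5] v [-515.7 -497.4 -476.9] z [ 2.8 28.3 40.6]
  u 30.0 v -516.4097468298133 -476.91941718388233 z 21.85705425736424
  u 38.0 v -517.0851484716169 -482.8013550193916 z 38.734137162117065
  u 46.0 v -517.0156423665336 -488.17415379006894 z 38.39744978599918
  u 54.0 v -515.1597756087184 -490.03120682440675 z 39.608146799789985
16.3 [496.5 -57.9   9. ] (np.float64(49.22950170401511), np.float64(-497.4617353516706))
unit top 829 mean [523.9  75.1] long axis 79.0 lens [113.4  87.9] rect [525.   74.3 116.5  89.5]
top unit u rng [129.9 251.2] v [-538.9 -453.8] fence u [257.6 276.2] v [-596.  -422.2]
  back edge angle rel fence -1.015513249897504 [247.2 250.2 248.6 250.  248.7 251.7 252.3 247.3 251.3 250.1 248.2 248.6
 248.5 245.8]
unit side 112 mean [514.5  69.1] long axis 84.5 lens [258.4  81.3] rect [515.6  35.  195.6  81. ]
side unit u rng [122.9 252.7] v [-536.  -450.7] fence u [251.2 273.2] v [-453.4 -418. ]
  back edge angle rel fence 1.568132476908414 [250.9 250.2 250.1 247.7 254.3 250.4 251.8 251.2]
16.5 [496.5 -57.9   9. ] [180.   -0.   77.8] [-0.2  0.8  3.7] 39.85592998677492
```

Emit:
move_arm:
  plan:
    - {"x": 2.5, "y": 0, "z": 0, "rx": 0, "ry": 0, "rz": 0}
    - {"x": 2.5, "y": 0, "z": 0, "rx": 0, "ry": 0, "rz": 0}
    - {"x": 0, "y": 0, "z": 0, "rx": 0, "ry": 0, "rz": 0}

```text
time_s: 16.8
ee_pos: [497.5, -53.3, 9.0]
ee_rot: [180.0, 0.0, 77.8]
force: [-0.2, -1.4, 5.3]
gripper_width: 39.9
gripper_force: 40.0
```

Emit:
move_arm:
  plan:
    - {"x": 1, "y": 0, "z": 0, "rx": 0, "ry": 0, "rz": 0}
    - {"x": 1, "y": 0, "z": 0, "rx": 0, "ry": 0, "rz": 0}

```text
time_s: 17.0
ee_pos: [497.9, -51.6, 9.0]
ee_rot: [180.0, 0.0, 77.8]
force: [-0.7, -3.2, 4.7]
gripper_width: 39.7
gripper_force: 40.0
```

Emit:
move_arm:
  plan:
    - {"x": 1, "y": 0, "z": 0, "rx": 0, "ry": 0, "rz": 0}
    - {"x": 1, "y": 0, "z": 0, "rx": 0, "ry": 0, "rz": 0}

```text
time_s: 17.2
ee_pos: [498.2, -50.0, 9.0]
ee_rot: [180.0, 0.1, 77.8]
force: [-1.0, -8.1, 5.5]
gripper_width: 39.9
gripper_force: 40.0
```

Emit:
move_arm:
  plan:
    - {"x": 1, "y": 0, "z": 0, "rx": 0, "ry": 0, "rz": 0}
    - {"x": 1, "y": 0, "z": 0, "rx": 0, "ry": 0, "rz": 0}

```text
time_s: 17.4
ee_pos: [498.5, -48.9, 9.1]
ee_rot: [180.0, 0.1, 77.9]
force: [-0.7, -9.9, 6.9]
gripper_width: 39.6
gripper_force: 40.0
```

Emit:
move_arm:
  plan:
    - {"x": 1, "y": 0, "z": 0, "rx": 0, "ry": 0, "rz": 0}
    - {"x": 1, "y": 0, "z": 0, "rx": 0, "ry": 0, "rz": 0}

```text
time_s: 17.6
ee_pos: [498.8, -47.2, 9.1]
ee_rot: [180.0, 0.2, 77.9]
force: [-1.8, -10.3, 6.0]
gripper_width: 40.2
gripper_force: 40.0
```

Lift onset shows in the force at TCP y≈-51, so about 12 mm remain from here.

Emit:
move_arm:
  plan:
    - {"x": 2, "y": 0, "z": 0, "rx": 0, "ry": 0, "rz": 0}
    - {"x": 2, "y": 0, "z": 0, "rx": 0, "ry": 0, "rz": 0}
    - {"x": 2, "y": 0, "z": 0, "rx": 0, "ry": 0, "rz": 0}
    - {"x": 1.5, "y": 0, "z": 0, "rx": 0, "ry": 0, "rz": 0}
    - {"x": 1.5, "y": 0, "z": 0, "rx": 0, "ry": 0, "rz": 0}
    - {"x": 0, "y": 0, "z": 0, "rx": 0, "ry": 0, "rz": 0}

```text
time_s: 18.2
ee_pos: [500.7, -38.2, 9.1]
ee_rot: [180.0, 0.1, 77.9]
force: [-1.2, -9.6, 6.5]
gripper_width: 39.7
gripper_force: 40.0
```

```bash
python3 org.py; python3 gap.py; python3 - <<'E'
from h import *
a=grab_frame("side")["img"][195:265,265:365]; b=grab_frame("top")["img"][165:240,255:355]
cv2.imwrite("pics/a4.png",np.vstack([cv2.resize(i,(500,i.shape[0]*4),interpolation=cv2.INTER_CUBIC) for i in(a,b)])[:,:,::-1])
E
```

```text
unit top 1002 mean [524.2  74.2] long axis 72.2 lens [111.6  87.6] rect [525.   74.8 116.8  90.7]
top unit u rng [131.9 254.1] v [-538.9 -453.6] fence u [257.  276.4] v [-595.9 -422.9]
  back edge angle rel fence -0.4648559701634632 [252.5 249.8 254.5 252.8 250.6 251.7 251.9 250.6 252.5 251.3 250.5 253.3
 252.6 250.2]
unit side 129 mean [510.2 -14.9] long axis 73.4 lens [179.7  94.2] rect [518.2  35.6 194.5  82.2]
side unit u rng [127.2 256. ] v [-536.9 -450.6] fence u [251.1 274.3] v [-455.2 -417.7]
18.45 [500.7 -38.2   9.1] [180.    0.1  77.9] [-1.4 -8.9  5. ] 39.77742869418502Traceback (most recent call last):
  File "org.py", line 7, in <module>
    print(c,k.sum(),"u",np.percentile(u,[1,3,50,97,99]),"v",np.percentile(v,[2,50,98]),"z",np.percentile(Q[:,2],[3,50,97]))
                        ~~~~~~~~~~~~~^^^^^^^^^^^^^^^^^^
    return _quantile_unchecked(
        a, q, axis, out, overwrite_input, method, keepdims, weights)
    return _ureduce(a,
                    func=_quantile_ureduce_func,
    ...<5 lines>...
                    overwrite_input=overwrite_input,
                    method=method)
    r = func(a, **kwargs)
    result = _quantile(arr,
                       quantiles=q,
    ...<2 lines>...
                       out=out,
                       weights=wgt)
    slices_having_nans = np.isnan(arr[-1, ...])
                                  ~~~^^^^^^^^^
IndexError: index -1 is out of bounds for axis 0 with size 0
```

View pics/a4.png

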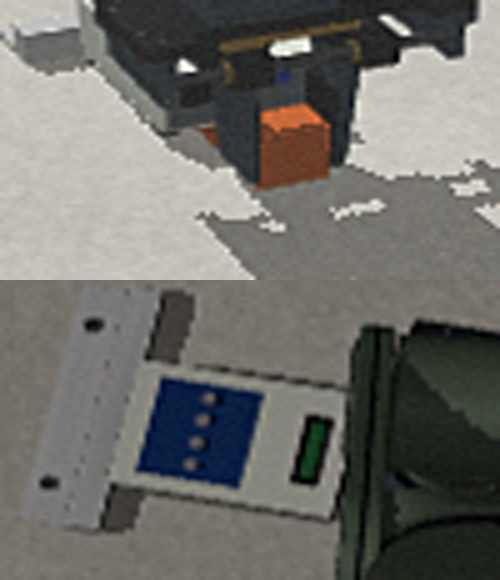

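The picture shows the wedge held under the front edge with its line hidden by the gripper. I'll get the lift from the tilt of the unit's top, with the bench as reference.

```bash
cat > tilt.py <<'E'
from h import *
n=np.array([np.cos(np.radians(77.7)),np.sin(np.radians(77.7))]); t=np.array([-n[1],n[0]])
Z=[]
for i in range(6):
    f=grab_frame("top"); Z.append(f["z_map"])
f["z_map"]=np.median(Z,0); P=cloud(f); u=P[...,:2]@n; v=P[...,:2]@t; z=P[...,2]
def fit(k,nm):
    A=np.c_[u[k]-190,v[k]+496,np.ones(k.sum())]; y=z[k]
    for _ in range(3):
        c=np.linalg.lstsq(A,y,rcond=None)[0]; r=y-A@c; g=abs(r)<3; A,y=A[g],y[g]
    print(nm,len(y),"slope u,v",np.round(c[:2],4),"z",c[2].round(2),"rms",r[g].std().round(2)); return c
tp=fit((u>136)&(u<248)&(abs(v+496)<38)&(z>45)&(z<65),"top")
be=fit((u>60)&(u<330)&(abs(v+496)<200)&(abs(z)<10)&((abs(v+496)>70)),"bench")
s=-(tp[0]-be[0]); print("lift at foot ~",112*s,"height gain",(tp[2]-be[2]).round(2),"roll diff mm",74*(tp[1]-be[1]))
s=state(); print(s["time_s"],s["ee_pos"],s["ee_rot"],s["force"])
E
python3 tilt.py
```

```text
top 966 slope u,v [-0.0132 -0.0055] z 51.54 rms 1.3
bench 6451 slope u,v [ 0.0022 -0.0001] z -1.0 rms 1.32
lift at foot ~ 1.718301480199614 height gain 52.54 roll diff mm -0.399545027808357
18.85 [500.71929774 -38.16628613   9.07163296] [1.79985475e+02 1.36550709e-01 7.78648683e+01] [-2.02522228 -9.28155349  6.00560625]
```

Emit:
move_arm:
  plan:
    - {"x": 1, "y": 0, "z": 0, "rx": 0, "ry": 0, "rz": 0}
    - {"x": 1, "y": 0, "z": 0, "rx": 0, "ry": 0, "rz": 0}
    - {"x": 1, "y": 0, "z": 0, "rx": 0, "ry": 0, "rz": 0}
    - {"x": 1, "y": 0, "z": 0, "rx": 0, "ry": 0, "rz": 0}
    - {"x": 0, "y": 0, "z": 0, "rx": 0, "ry": 0, "rz": 0}

```text
time_s: 19.35
ee_pos: [501.5, -34.4, 9.1]
ee_rot: [180.0, 0.2, 77.9]
force: [-1.6, -9.8, 6.0]
gripper_width: 40.1
gripper_force: 40.0
```

```bash
sed -i 's/range(6)/range(16)/' tilt.py; python3 tilt.py; python3 v2.py a5.png; python3 gap.py|head -3; python3 - <<'E'
from h import *
a=grab_frame("side")["img"][205:255,270:350]
cv2.imwrite("pics/a5.png",cv2.resize(a,None,fx=9,fy=9,interpolation=cv2.INTER_CUBIC)[:,:,::-1])
E
```

```text
top 1013 slope u,v [-0.0227 -0.0017] z 51.91 rms 0.97
bench 6655 slope u,v [ 0.0015 -0.0002] z -1.0 rms 0.96
lift at foot ~ 2.7079013172539166 height gain 52.92 roll diff mm -0.11481899787256508
20.15 [501.4894514  -34.37404137   9.05864048] [1.79992580e+02 1.46588694e-01 7.78636882e+01] [-2.27475487 -9.22754668  6.41785173]
wedge_grip side 0.7 [322.1, 225.8] [498.4 -44.6  40. ]
wedge_grip top 0.64 [422.2, 171.2] [ 619.  -267.8   40. ]
wedge_tip side 0.72 [308.6, 219.8] [525.9  53.    0. ]
unit_front side 0.68 [314.2, 228.2] [507.2   1.    6. ]
unit_front top 0.58 [320.0, 211.0] [510.6  29.1   6. ]
unit_back side 0.73 [315.3, 228.1] [509.9  -0.3   6. ]
unit_back top 0.58 [282.5, 202.8] [536.1 138.5   6. ]
foot_left side 0.87 [301.5, 228.0] [485.4  29.2   0. ]
foot_left top 0.86 [317.7, 225.0] [470.3  36.2   0. ]
foot_right side 0.73 [324.0, 224.3] [546.6   9.3   0. ]
20.95 [501.5 -34.4   9.1] [180.    0.1  77.9] [-2.8 -9.3  5.8] 39.702890977670876
unit top 979 mean [523.6  75.3] long axis 68.9 lens [107.1  88.1] rect [525.1  75.8 114.3  91.1]
top unit u rng [134.2 254.3] v [-539.7 -453.5] fence u [257.4 276.4] v [-594.2 -423.1]
  back edge angle rel fence -0.3579318914699972 [253.2 251.1 254.3 251.7 251.8 246.6 253.7 252.  251.9 251.  251.  251.9
```

View pics/a5.png

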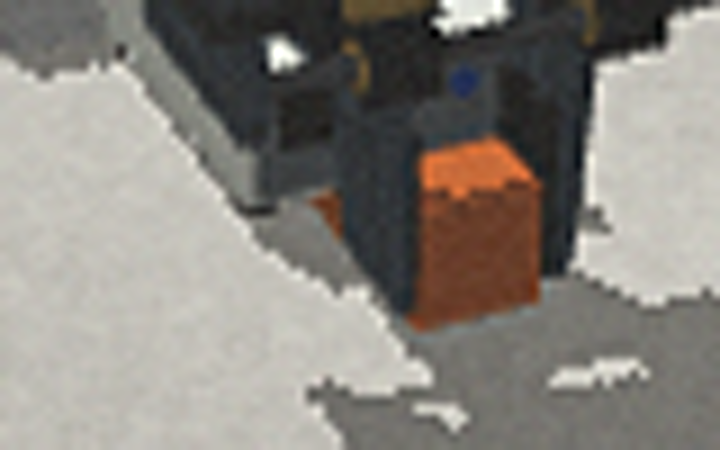

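The picture shows the front raised on the wedge, at (330,210), and only the wedge touching the unit. The tilt gives 2.7 mm and the travel from onset about 3.1 mm, and force and pose are steady. I'm handing it in.

```bash
python3 -c "
from workcell import *
print(job_done())"
```

```text
the job is handed in; nothing more can be done
None
```

I handed the job in, but no verdict came back: the unit is up against the fence, its front feet about 3 mm clear (2.7 mm by camera tilt, about 3.1 mm by wedge travel), and the gripper is still holding the wedge; the bottle, jar and tip box were never approached.

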